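Vent the sterilizer basket, release its two catches and hold the gate wide

ROBOT

A 6-joint arm with a two-finger parallel gripper is mounted at the origin on the work surface. World frame = base frame: x ahead of the robot, y to its left, z up, the work surface at z = 0. Lengths are in mm, angles in rad, forces in N, time in s.
With the tool pointing down it reaches from about 300 to 775 mm from the base axis. Payload 14.6 kg.
Tool frame: the origin (TCP) lies midway between the tips of the shut fingers; the grasp point (between the pads) lies behind it (manip.grip_depth is the z of the grasp point in the tool frame, in mm); z points along the fingers, y is the line along which they close (so a half turn about z gives the same grasp; the last joint's range is limited). The gripper opens to 94 mm and grips with 3 to 60 N. Pads are 16 mm wide; open, the fingers measure 119 mm over their backs; the gripper's body (75 mm by 177 mm) begins 78 mm behind the grasp point.
Start: joints at [-1.401, 0.3, 1.521, -0, 1.321, -0.067], TCP at [129.02, -534.643, 205.446] pointing down, gripper open.
Joint ranges: [-3.03, 3.03], [-0.79, 2.21], [0.23, 2.52], [-1.04, 4.18], [0, 3.07], [-2.55, 2.55]. Speed limits (rad/s): [2.22, 2.22, 2.57, 3.14, 3.14, 3.14].

INTERFACE

Orientations are given as [roll, pitch, yaw] about the fixed x, y, z axes, in that order (R = Rz(yaw) Ry(pitch) Rx(roll)).
In Python, from cell import manip, imaging, sign_off gives the robot as it stands (manip), with the cameras (imaging) and the job as plain functions.
- The arm moves only by the tool shift_gripper, called after ">>>" as name([rows], argument=value, ...), one row to a line, values as JSON. Schema: {"type":"object","properties":{"offsets":{"type":"array","items":{"type":"array","prefixItems":[{"type":"array","items":{"type":"number"},"minItems":3,"maxItems":3},{"type":"array","items":{"type":"number"},"minItems":3,"maxItems":3}],"minItems":2,"maxItems":2},"minItems":1,"maxItems":5},"jaw":{"type":"number"},"squeeze":{"type":"number"},"only":{"type":"string"},"quiet":{"type":"boolean"},"lines":{"type":"string"}},"required":["offsets"],"additionalProperties":false}. offsets is a list of rows, 1 to 5 of them, each written [[dx, dy, dz], [rx, ry, rz]]: dx, dy, dz in units of 5 mm, then a rotation vector rx, ry, rz in units of 0.05 rad; each row is the pose to reach, as a shift and turn from the pose commanded when the call began, along the tool's axes at that moment; what a row does not reach only later rows make up. A row lasts 1/10 s, in which the tool goes at most 50 mm and 0.15 rad, less where a joint would pass 70% of its speed; a pose out of reach is approached as far as the arm can. jaw is the finger opening in mm, set as the call begins (left out keeps the last). The fingers move at their own pace and stop on an object; squeeze is the grip in N (left out, the last holds). Time passes only in rows, so rows that do not move let the fingers close. The tool returns the time, the measured TCP pose, the force, the opening and the grip force at its end. only (a regular expression) keeps the lines of the reply that match it, lines (a string "A,B") keeps lines A to B, and quiet returns only ok. Input that does not fit is refused with a message, and nothing moves.
- manip.read_state(): the state, without advancing time (a new reading comes with each control period).
- imaging.camera(name): name is "side" or "top"; returns (picture, depth): 400x640x3 uint8, red, green, blue; 400x640 float32, mm along the optical axis (not along the pixel's ray), 0 where there is no reading.
- imaging.camera_info(name): a dict with "K" (3x3 intrinsics, pixels), "rvec" (rotation vector, rad) and "tvec" (3), from world to camera coordinates, as OpenCV has them. Camera axes: x right, y down, z forward; pixel columns grow to the right and rows downward; lengths in mm; the calibration is good to about 2 mm. A picture is of the moment at which its call begins. camera_info takes no time and is no camera call.
- sign_off(): hands the job in; it is judged then, once.
The state is a dict: "clock": time; "joints": joint angles; "qd": joint speeds; "effort": joint torques, N m; "eef_pos": TCP position; "eef_rot": TCP orientation; "wrist_force": force on the tool from outside, world axes, zero at the start; "moment": the same for the moment, N m; "finger_gap": finger opening in mm; "finger_force": force on a finger pad.
Only numpy, scipy, OpenCV 4.12 (cv2) and the standard library are available. Lean on these libraries where they do the work, as an engineer would, in place of code of your own. Each camera call takes 0.05 s, during which the arm holds its last target. There are 200 camera calls.

TASK

Get the sterilizer basket ready for unloading: press the spring plunger of its steam vent down to its stop, keep it there for a moment and let it up again, then squeeze home the catch with the two round pegs, and only after it the catch with the two flat paddles. Then swing the gate out past its detent (its upright post is there to grip) until it stands about square to its closed position, and finish while the fingers are still holding it wide, because it swings back when let go. Leave the bottles, the teether and the funnel where they are.

Things in the scene. Friction and masses are not known exactly. Their poses are not given: they have to be found in the camera images.
- basket: White and wire sterilizer basket, fixed, 180 (local x) by 230 (local y) by 100 mm high. Origin: centre of its underside, 3 mm above the counter; z up. The gate closes its front, the local -x side. A top beam along the front carries two catches; a deck along the back carries the vent (both 100 mm above the origin). Two bottles stand inside.
- gate_hinge (a point): Point on the gate's upright hinge axis, at basket local (-92, -105, 100) mm, the local -y end of the front.
- gate (a joint): Gate angle, rad: 0 closed, grows swinging outwards (counter-clockwise seen from above), stop at 1.75. It opens only when all four catch tabs are 6 mm or more in. A weak spring pulls it shut (0.5 to 3 N at the post); a sprung detent resists between about 0.45 and 0.75 rad (up to about 5 N at the post), then helps to 1.0. Let go when wide, it swings back to the detent.
- post_grip (a point): Point on the axis of the gate's upright round handle post (14 mm diameter), 12 mm below its top. The post stands on the gate's free end, 187 mm from the hinge axis (gate closed: basket local (-92, 82) mm), and rises 58 mm above the gate's top rail, to 155 mm above the counter. Moves with the gate; pinch it from above.
- peg_catch: Catch with two upright round pegs (9 mm diameter), on the basket's front beam at basket local (-62, -70) or (-62, 14) mm. Origin: middle, underside of its base plate (40 x 56 x 8 mm), 103 mm above the counter; axes as the basket's. Pegs rise from 8 to 46 mm above the origin at local y = +-18.5 mm: 46 mm over their outsides, 22 mm when squeezed home along local y.
- pad_catch: Catch with two upright flat paddles (30 mm along local x, 9 mm thick along local y), in the other of the two places. Otherwise exactly as the peg catch: same origin, heights, 46 mm over the outsides, 22 mm when squeezed home.
- peg_a (a joint): Inward travel of the +y peg, m: 0 to 0.012 (stop). Needs about 4 N; no spring, it stays where it is pushed.
- peg_b (a joint): Inward travel of the -y peg, the same.
- pad_a (a joint): Inward travel of the +y paddle, m: 0 to 0.012 (stop). Needs about 4 N; no spring, it stays where it is pushed.
- pad_b (a joint): Inward travel of the -y paddle, the same.
- plunger_top (a point): Centre of the top of the vent plunger's round head (30 mm diameter, 8 mm thick), 145 mm above the counter when up, on a vent dome somewhere along the basket's back deck.
- plunger (a joint): Downward travel of the plunger, m: 0 up, 0.010 at its stop; spring force about 3 N at first, 8 N at the stop; springs back up.
- bottle1: Short glass bottle, 48 mm diameter, 80 mm tall, standing loose in the basket; origin: centre of its underside.
- bottle2: A second bottle, the same.
- teether: Lilac ring teether lying on the mat, 72 mm across, 12 mm thick; origin: centre of its underside.
- funnel: White plastic funnel standing mouth down on the mat, 80 mm across, 75 mm tall; origin: centre of its underside.

How it is judged (in metres and radians):
On the way, in this order (a step that is already met when the one before it is completed fails the run):
1. the vent plunger is pressed to its stop (8 of its 10 mm) (value of joint plunger above 0.008 m), for 0.2 s.
2. both round pegs are squeezed in (7 mm or more of 12) while the paddles are still out (value of joint each of peg_a, peg_b above 0.007 m and value of joint plunger below 0.003 m and not (value of joint any of pad_a, pad_b above 0.007 m)), for 0.1 s.
3. both flat paddles are squeezed in (7 mm or more of 12) (value of joint each of pad_a, pad_b above 0.007 m), for 0.1 s.
4. the gate is past its detent (value of joint gate above 1 rad), for 0.1 s.
At the end, for the whole second after the job is handed in: The gate stands still at 1.25 rad (72 degrees) or more from closed, held there by the fingers (contact of at least 0.5 N); both catches are still in (6 mm or more), the plunger is up, and the bottles, teether and funnel are within 30 mm of where they began (value of joint gate above 1.25 rad and velocity of joint gate between -0.1 and 0.1 rad/s and contact force between the fingers and gate above 0.5 N and value of joint each of peg_a, peg_b, pad_a, pad_b above 0.006 m and value of joint plunger below 0.003 m and distance of each of bottle1, bottle2, teether, funnel from where it was at the start of the episode below 0.03 m); the arm keeps its last pose, push and grip.
It fails at once if a bottle, the teether or the funnel is moved by more than 30 mm (distance of any of bottle1, bottle2, teether, funnel from where it was at the start of the episode above 0.03 m).
It also fails if it takes over 72 s, if anything falls off the work surface, if the arm or the gripper's body presses on something with over 40 N, if the wrist force passes 120 N, or if a joint passes its speed limit or range.

## Working session

There is one attempt and no reset: what is moved stays moved. The work goes in short steps, Python scripts to look and compute and a tool call to move; the robot and the scene stay as the last step left them, time stands still between calls to the robot, and variables do not carry over. Pictures are saved under pics/ and viewed, at most 10 in all, crops included, and the job is handed in when it is done.

```bash
ls; mkdir -p pics
```

Run:
```python
from cell import manip, imaging, sign_off
import cv2,numpy as np
for n in("top","side"):
    p,d=imaging.camera(n); cv2.imwrite(f"pics/{n}0.png",p[:,:,::-1]); np.savez(f"pics/{n}0.npz",p=p,d=d)
    i=imaging.camera_info(n); print(n,i)
print(manip.read_state(), manip.grip_depth)
```

```text
cell.py
pics
top {'K': array([[371.47175905,   0.        , 318.7615584 ],
       [  0.        , 371.47175905, 200.1662604 ],
       [  0.        ,   0.        ,   1.        ]]), 'rvec': array([ 2.09173687, -2.1247631 ,  0.22434605]), 'tvec': array([-35.93647891, 562.14417395, 886.54008799])}
side {'K': array([[368.74190692,   0.        , 320.29542772],
       [  0.        , 368.74190692, 201.28670338],
       [  0.        ,   0.        ,   1.        ]]), 'rvec': array([ 0.62695585, -2.47233215,  1.38611418]), 'tvec': array([477.06383668, 283.04252193, 717.28144369])}
{'clock': 0.1, 'joints': array([-1.40059341e+00,  3.00405448e-01,  1.52150841e+00, -4.93536945e-07,
        1.32069669e+00, -6.65926338e-02]), 'qd': array([ 1.84849294e-05, -2.02003936e-03, -1.30256762e-03, -1.10836570e-04,
        1.14327643e-03,  1.18845011e-03]), 'effort': array([ 9.56664808e-04, -5.32643723e+01, -3.53283799e+01,  7.09592854e-02,
        2.35332007e-02, -3.94556946e-05]), 'eef_pos': array([ 128.98564675, -534.42401771,  204.95308312]), 'eef_rot': array([-3.14057698e+00, -6.72572514e-05,  2.36795635e-01]), 'wrist_force': array([-0.01882103, -0.35230319, -0.20460849]), 'moment': array([0.01615294, 0.00222403, 0.02760353]), 'finger_force': 0.0, 'finger_gap': 94.11452662045244} -18.8
```

View pics/top0.png

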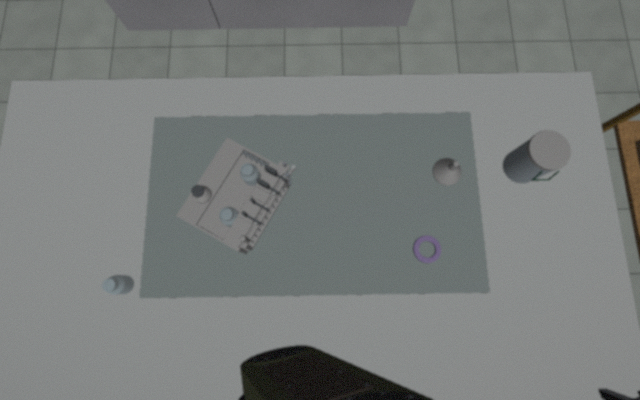

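View pics/side0.png

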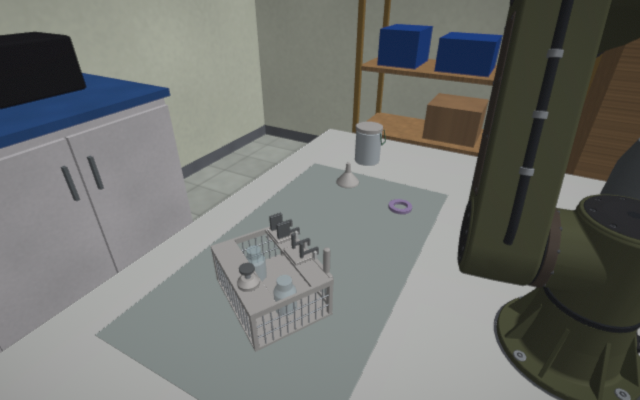

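The top view shows the basket at about (235,195), with the vent at (200,192). The front beam runs from (290,170) to (245,248). The side view shows the post at (327,260) and the dark catches at (280,225) and (302,245). Next I'll enlarge both.

Run:
```python
import cv2,numpy as np
a=cv2.imread("pics/top0.png")[125:265,165:310]; b=cv2.imread("pics/side0.png")[200:350,200:345]
a=cv2.resize(a,(400,386*1),interpolation=cv2.INTER_CUBIC); b=cv2.resize(b,(400,386),interpolation=cv2.INTER_CUBIC)
cv2.imwrite("pics/c0.png",np.hstack([a,b]))
```

```text
(no output)
```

View pics/c0.png

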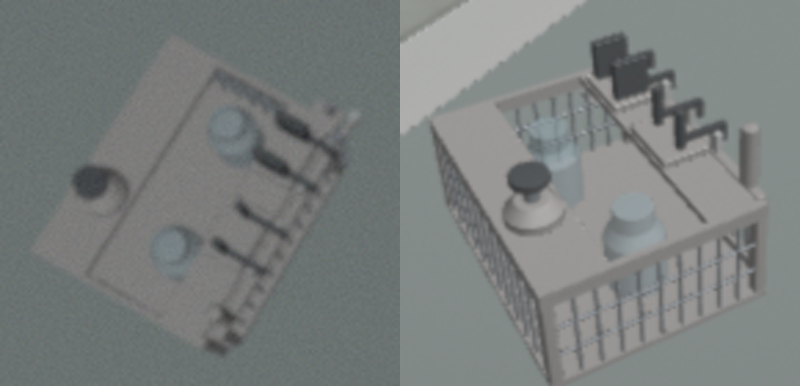

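Left crop (top view): the vent head is at about (92,182). The paddles are at (290,122) and (268,160), and the pegs, nearer the post end, at (240,208) and (215,243). The post is at about (225,335). Now I'll get positions from the depth clouds.

Create h.py:
```python
import cv2,numpy as np
from cell import manip, imaging, sign_off
def cloud(n,p,d):
    i=imaging.camera_info(n);K=i["K"];R=cv2.Rodrigues(i["rvec"])[0];t=i["tvec"].ravel()
    v,u=np.mgrid[:400,:640]; r=np.stack([(u-K[0,2])/K[0,0],(v-K[1,2])/K[1,1],np.ones_like(d)],-1)
    return (r*d[...,None]-t)@R, d>0     # world = R^T (c-t)
def ray(n,uv,z):
    i=imaging.camera_info(n);K=i["K"];R=cv2.Rodrigues(i["rvec"])[0];t=i["tvec"].ravel()
    c=-R.T@t; w=R.T@np.array([(uv[0]-K[0,2])/K[0,0],(uv[1]-K[1,2])/K[1,1],1])
    return c+w*(z-c[2])/w[2]
```

Run:
```python
from h import *
W={}
for n in("top","side"):
    f=np.load(f"pics/{n}0.npz");P,ok=cloud(n,f["p"],f["d"]);g=f["p"].astype(float).mean(-1)
    W[n]=(P,ok,g)
    roi=np.zeros_like(ok)
    if n=="top": roi[125:265,165:310]=1
    else: roi[195:350,200:345]=1
    z=P[...,2]; deck=roi&ok&(abs(z-103)<8)&(g>85)
    q=P[deck][:,:2].astype(np.float32); print(n,"deck",len(q),"z",np.median(z[deck]),cv2.minAreaRect(q))
    for nm,m in(("dark high",roi&ok&(z>115)&(z<160)&(g<70)),("high",roi&ok&(z>135)&(z<165)&(g>=70))):
        k,l,s,c=cv2.connectedComponentsWithStats(m.astype(np.uint8))
        for j in range(1,k):
            if s[j,4]>=6:
                b=P[l==j]; print(n,nm,s[j],c[j].round(1),"mean",b.mean(0).round(1),"zmax",b[:,2].max().round(1))
```

```text
top deck 3328 z 103.24073035577763 ((571.858154296875, 162.11181640625), (191.16366577148438, 230.64366149902344), 59.760833740234375)
top dark high [266 168  12   8  45] [271.5 171.3] mean [614.9  65.7 143.3] zmax 152.3
top dark high [258 181  12   8  39] [263.6 184.2] mean [583.6  83.6 144.3] zmax 151.7
top dark high [193 187  11   9  54] [198.1 190. ] mean [571.9 236.1 144.8] zmax 148.9
top dark high [252 200   3   3   7] [253. 201.] mean [544.7 108.4 139.9] zmax 147.9
top dark high [244 213   4   3   8] [245.2 214.1] mean [514.5 126.3 136.8] zmax 149.1
top high [264 165  13   7  28] [268.5 167.7] mean [622.5  72.2 147.9] zmax 153.1
top high [256 178  13   7  29] [260.6 180.8] mean [590.7  90.2 148.4] zmax 152.3
top high [191 185  13  13  78] [196.6 191.5] mean [568.4 239.4 144.7] zmax 148.1
top high [250 198   4   5  13] [251.1 199.7] mean [546.4 111.7 146.8] zmax 150.4
top high [241 211   4   5  12] [242.6 213. ] mean [515.3 130.3 147.5] zmax 151.3
top high [239 235   8   7  40] [242.8 238.2] mean [456.9 127.4 151.3] zmax 158.4
side deck 3374 z 103.91768984688628 ((573.506225585
[... 312 characters left out ...]
ean [548.1 114.  132.9] zmax 148.0
side dark high [300 244   3  13  26] [300.5 250.3] mean [517.1 132.5 133.4] zmax 148.9
side dark high [241 272   7   3  10] [243.8 273.3] mean [568.7 250.4 143.1] zmax 144.8
side high [269 213  14  11  95] [276.  217.4] mean [619.8  69.4 144.6] zmax 152.6
side high [276 220  14  11  93] [283.3 225.1] mean [588.2  87.4 145. ] zmax 151.4
side high [291 233   5   8  22] [292.9 236. ] mean [548.5 111.2 144.9] zmax 151.0
side high [299 242   5   8  25] [301.2 245. ] mean [517.1 129.1 145.1] zmax 151.1
side high [323 248   8  12  78] [326.2 253.3] mean [458.5 131.  147.8] zmax 157.4
side high [239 263  16  13 158] [246.5 268.6] mean [570.8 239.3 145.1] zmax 148.5
```

Consistent estimates give a basket centre of about (574.5,167) and yaw of about 60°. The plunger is at about (570,238.5), the peg catch at (531.5,120.5), the pad catch at (603.5,78) and the post at (458,129.5). The 84 mm catch spacing, the 103, 145 and 155 mm heights and the post offset all agree with these.

Create to.py:
```python
import sys,numpy as np
from scipy.spatial.transform import Rotation as R
from cell import manip, imaging, sign_off
x,y,z,yaw=map(float,sys.argv[1:5]); s=manip.read_state()
A=R.from_euler("xyz",s["eef_rot"]); B=R.from_euler("xyz",[np.pi,0,yaw])
print("d",A.inv().apply(np.array([x,y,z])-s["eef_pos"]).round(1),"r",(A.inv()*B).as_rotvec().round(3))
print(s["clock"],s["eef_pos"].round(1),s["eef_rot"].round(3),"F",s["wrist_force"].round(1),"gap",s["finger_gap"].round(1),s["finger_force"],"q",s["joints"].round(2))
```

```bash
python3 to.py 570 238.5 215 1.047
```

```text
d [ 610.  -647.9   -9.3] r [-0.001 -0.    -0.81 ]Traceback (most recent call last):
  File "to.py", line 7, in <module>
    print(s["clock"],s["eef_pos"].round(1),s["eef_rot"].round(3),"F",s["wrist_force"].round(1),"gap",s["finger_gap"].round(1),s["finger_force"],"q",s["joints"].round(2))
                                                                                                     ^^^^^^^^^^^^^^^^^^^^^
AttributeError: 'float' object has no attribute 'round'
```

The manual's scale: shifts go in units of 5 mm and turns go in units of 0.05 rad. Converting my numbers, -160 mm is -32, 151 mm is 30.2.

```bash
sed -i 's/s\["finger_gap"\].round(1)/round(s["finger_gap"],1)/' to.py
```

>>> shift_gripper([
  [[4, -4.2, -0.4], [0, 0, 0]],
  [[10.4, -11, -0.8], [0, 0, 0]],
  [[17, -18, -1.2], [0, 0, 0]],
  [[23.6, -25, -1.6], [0, 0, 0]],
  [[30.2, -32, -2], [0, 0, 0]],
], jaw=0, squeeze=20)

```text
clock: 0.6
eef_pos: [238.7, -341.8, 215.3]
eef_rot: [-3.141, 0.0, 0.236]
wrist_force: [0.9, -0.6, -0.0]
finger_gap: 57.3
finger_force: 0.0
```

>>> shift_gripper([
  [[6.6, -7, 0], [0, 0, 0]],
  [[13.2, -14, 0], [0, 0, 0]],
  [[19.8, -21, 0], [0, 0, 0]],
  [[26.4, -28, 0], [0, 0, 0]],
  [[33, -35, 0], [0, 0, 0]],
])

```text
clock: 1.1
eef_pos: [358.0, -133.0, 215.5]
eef_rot: [3.141, -0.0, 0.237]
wrist_force: [0.1, -1.0, -0.8]
finger_gap: 17.4
finger_force: 0.0
```

>>> shift_gripper([
  [[6.6, -7, 0], [0, 0, -2]],
  [[13.2, -14, 0], [0, 0, -4]],
  [[19.8, -21, 0], [0, 0, -6]],
  [[26.4, -28, 0], [0, 0, -8]],
  [[30, -32, 0], [0, 0, -10]],
])

```text
clock: 1.6
eef_pos: [466.7, 58.7, 215.1]
eef_rot: [-3.141, 0.0, 0.743]
wrist_force: [0.1, -1.0, -0.0]
finger_gap: 0.7
finger_force: 0.0
```

```bash
python3 to.py 570 238.5 215 1.047
```

```text
d [ 1.977e+02 -6.250e+01  1.000e-01] r [-0.001  0.    -0.304]
1.6 [466.7  58.7 215.1] [-3.141  0.     0.743] F [ 0.1 -1.  -0. ] gap 0.7 0.0 q [0.05 0.11 1.72 0.   1.31 0.87]
```

To row units: 197.7 mm is 39.54, 160 mm is 32, -0.304 rad is -6.08.

>>> shift_gripper([
  [[8, -2.4, 0], [0, 0, -1.6]],
  [[16, -5, 0], [0, 0, -3.2]],
  [[24, -7.6, 0], [0, 0, -4.8]],
  [[32, -10, 0], [0, 0, -6.08]],
  [[39.54, -12.5, 0], [0, 0, -6.08]],
])

```text
clock: 2.1
eef_pos: [570.8, 236.6, 214.9]
eef_rot: [-3.141, 0.001, 1.043]
wrist_force: [0.7, -0.1, 0.4]
finger_gap: 0.4
finger_force: 0.0
```

>>> shift_gripper([
  [[0, 0, 0], [0, 0, 0]],
  [[0, 0, 0], [0, 0, 0]],
])

```text
clock: 2.3
eef_pos: [570.0, 235.2, 214.5]
eef_rot: [-3.141, 0.001, 1.042]
wrist_force: [-0.4, -0.3, 0.2]
finger_gap: 0.7
finger_force: 0.0
```

```bash
python3 to.py 570 238.5 148 1.047
```

Run:
```python
from h import *
for n in("top","side"):
    p,d=imaging.camera(n);np.savez(f"pics/{n}1.npz",p=p,d=d);cv2.imwrite(f"pics/{n}1.png",p[:,:,::-1])
a=cv2.imread("pics/side1.png")[130:330,180:380];cv2.imwrite("pics/c1.png",cv2.resize(a,(600,600),interpolation=cv2.INTER_CUBIC))
```

```text
d [ 2.9 -1.6 66.5] r [-0.001  0.001 -0.005]
2.3 [570.  235.2 214.5] [-3.141e+00  1.000e-03  1.042e+00] F [-0.4 -0.3  0.2] gap 0.7 0.0 q [ 0.33  0.45  1.3  -0.    1.4   0.86]
```

View pics/c1.png

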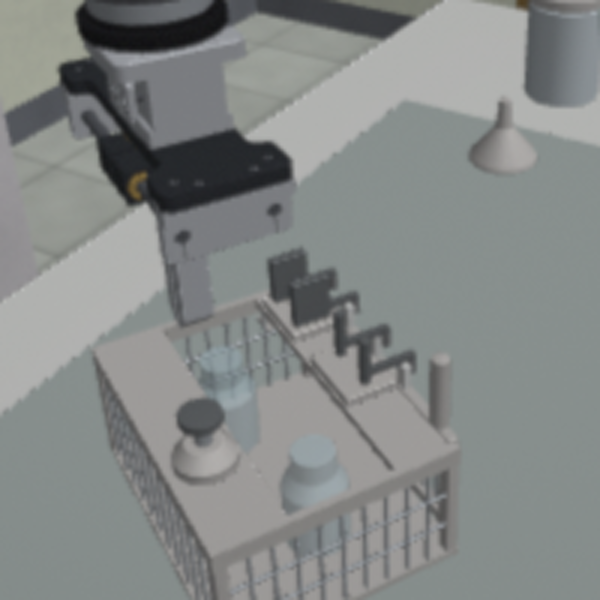

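The crop shows the closed fingertips at (198,320), directly above the vent head at (200,415). I'll descend.

To row units: 45 mm is 9, 20 mm is 4.

>>> shift_gripper([
  [[0.2, -0.1, 4], [0, 0, 0]],
  [[0.58, -0.32, 9], [0, 0, 0]],
  [[0.58, -0.32, 12.4], [0, 0, 0]],
  [[0.58, -0.32, 13.2], [0, 0, 0]],
  [[0.58, -0.32, 13.2], [0, 0, 0]],
])

```text
clock: 2.9
eef_pos: [570.3, 237.6, 149.8]
eef_rot: [-3.142, 0.0, 1.04]
wrist_force: [0.8, -0.3, -0.1]
finger_gap: 0.4
finger_force: 0.0
```

>>> shift_gripper([
  [[0, 0, 0.6], [0, 0, 0]],
  [[0, 0, 1.2], [0, 0, 0]],
  [[0, 0, 1.6], [0, 0, 0]],
  [[0, 0, 2], [0, 0, 0]],
  [[0, 0, 2.2], [0, 0, 0]],
])

```text
clock: 3.4
eef_pos: [570.8, 238.3, 139.0]
eef_rot: [3.141, -0.001, 1.041]
wrist_force: [-0.1, -1.6, 6.6]
finger_gap: 0.2
finger_force: 2.9
```

```bash
python3 to.py 570 238.5 135 1.047
```

```text
d [-0.2 -0.8  4. ] r [ 0.001 -0.001 -0.006]
3.4 [570.8 238.3 139. ] [ 3.141e+00 -1.000e-03  1.041e+00] F [-0.1 -1.6  6.6] gap 0.2 2.9490198829444125 q [ 0.34  0.51  1.39 -0.    1.24  0.87]
```

To row units: 6 mm is 1.2, 4 mm is 0.8.

>>> shift_gripper([
  [[0, 0, 0.4], [0, 0, 0]],
  [[0, 0, 0.8], [0, 0, 0]],
  [[0, 0, 1.2], [0, 0, 0]],
  [[0, 0, 1.2], [0, 0, 0]],
  [[0, 0, 1.2], [0, 0, 0]],
])

```text
clock: 3.9
eef_pos: [571.1, 238.4, 135.0]
eef_rot: [3.139, -0.002, 1.041]
wrist_force: [-5.4, -4.3, 20.9]
finger_gap: 0.6
finger_force: 10.7
```

>>> shift_gripper([
  [[0, 0, 0], [0, 0, 0]],
  [[0, 0, 0], [0, 0, 0]],
])

```text
clock: 4.1
eef_pos: [571.1, 238.4, 135.1]
eef_rot: [3.139, -0.002, 1.041]
wrist_force: [-5.2, -3.6, 21.6]
finger_gap: -0.1
finger_force: 10.7
```

At the stop (z = 135, 21 N). Now I lift off and go over the peg catch.

>>> shift_gripper([
  [[0, 0, -2], [0, 0, 0]],
  [[0, 0, -6], [0, 0, 0]],
  [[0, 0, -12], [0, 0, 0]],
  [[0, 0, -17], [0, 0, 0]],
  [[0, 0, -17], [0, 0, 0]],
])

```text
clock: 4.6
eef_pos: [571.3, 238.8, 220.9]
eef_rot: [3.138, -0.004, 1.041]
wrist_force: [0.1, -0.3, 0.9]
finger_gap: 0.2
finger_force: 0.0
```

```bash
python3 to.py 531.7 120.7 200 1.047
```

```text
d [-122.    25.4   20.5] r [ 0.003 -0.004 -0.006]
4.6 [571.3 238.8 220.9] [ 3.138 -0.004  1.041] F [ 0.1 -0.3  0.9] gap 0.2 0.0 q [0.34 0.44 1.29 0.   1.4  0.87]
```

To row units: -120 mm is -24, -40 mm is -8, -0.006 rad is -0.12.

>>> shift_gripper([
  [[-8, 1.6, 0], [0, 0, 0]],
  [[-16, 3.4, 0], [0, 0, 0]],
  [[-24, 5.08, 0], [0.06, -0.08, -0.12]],
  [[-24.4, 5.08, 3], [0.06, -0.08, -0.12]],
  [[-24.4, 5.08, 4], [0.06, -0.08, -0.12]],
], jaw=66, squeeze=20)

```text
clock: 5.1
eef_pos: [529.8, 119.3, 195.8]
eef_rot: [-3.137, 0.005, 1.045]
wrist_force: [-1.2, 0.2, -0.3]
finger_gap: 37.1
finger_force: 0.0
```

>>> shift_gripper([
  [[0, 0, 0], [0, 0, 0]],
  [[0, 0, 0], [0, 0, 0]],
])

```text
clock: 5.3
eef_pos: [530.7, 120.9, 197.3]
eef_rot: [-3.138, 0.004, 1.048]
wrist_force: [-0.6, -1.1, 0.1]
finger_gap: 53.3
finger_force: 0.0
```

```bash
python3 to.py 531.7 120.7 119 1.047
```

Run:
```python
from h import *
for n in("top","side"):
    p,d=imaging.camera(n);np.savez(f"pics/{n}2.npz",p=p,d=d);cv2.imwrite(f"pics/{n}2.png",p[:,:,::-1])
a=cv2.imread("pics/side2.png")[150:300,220:370];cv2.imwrite("pics/c2.png",cv2.resize(a,(600,600),interpolation=cv2.INTER_CUBIC))
```

```text
d [ 0.7  1.2 78.3] r [-0.003  0.004  0.001]
5.3 [530.7 120.9 197.3] [-3.138  0.004  1.048] F [-0.6 -1.1  0.1] gap 53.3 0.0 q [ 0.16  0.3   1.54 -0.    1.31  0.68]
```

View pics/c2.png

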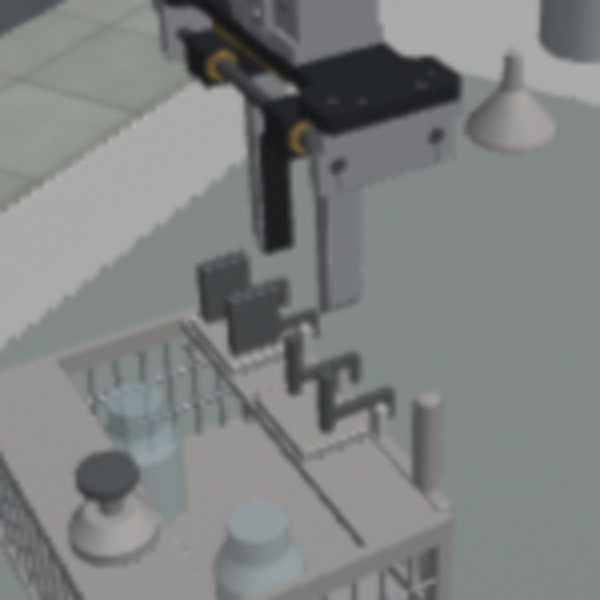

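The crop shows the fingers, still opening, above the pegs at (293,340) and (328,395), and the vent head back up at (107,475). I'll let the fingers finish opening, then descend.

>>> shift_gripper([
  [[0.14, 0.24, 3], [-0.06, 0.08, 0]],
  [[0.14, 0.24, 6], [-0.06, 0.08, 0]],
  [[0.14, 0.24, 7.6], [-0.06, 0.08, 0]],
  [[0.14, 0.24, 8], [-0.06, 0.08, 0]],
  [[0.14, 0.24, 8], [-0.06, 0.08, 0]],
])

```text
clock: 5.9
eef_pos: [532.0, 120.3, 157.7]
eef_rot: [3.142, -0.0, 1.047]
wrist_force: [-0.3, -0.9, 0.6]
finger_gap: 66.0
finger_force: 0.0
```

```bash
python3 to.py 531.7 120.7 119 1.047
```

```text
d [ 0.2 -0.4 38.7] r [ 0. -0.  0.]
5.9 [532.  120.3 157.7] [ 3.142 -0.     1.047] F [-0.3 -0.9  0.6] gap 66.0 0.0 q [0.16 0.33 1.59 0.   1.22 0.68]
```

>>> shift_gripper([
  [[0, 0, 3], [0, 0, 0]],
  [[0, 0, 5.6], [0, 0, 0]],
  [[0, 0, 7.2], [0, 0, 0]],
  [[0, 0, 7.6], [0, 0, 0]],
  [[0, 0, 7.6], [0, 0, 0]],
])

```text
clock: 6.4
eef_pos: [531.9, 120.1, 119.5]
eef_rot: [-3.141, 0.0, 1.047]
wrist_force: [1.1, 0.0, 0.1]
finger_gap: 65.8
finger_force: 0.0
```

>>> shift_gripper([
  [[0, 0, 0], [0, 0, 0]],
  [[0, 0, 0], [0, 0, 0]],
  [[0, 0, 0], [0, 0, 0]],
  [[0, 0, 0], [0, 0, 0]],
  [[0, 0, 0], [0, 0, 0]],
], jaw=15, squeeze=20)

```text
clock: 6.9
eef_pos: [532.0, 120.2, 119.8]
eef_rot: [3.141, -0.0, 1.047]
wrist_force: [0.3, -0.4, 3.0]
finger_gap: 29.5
finger_force: 4.3
```

>>> shift_gripper([
  [[0, 0, 0], [0, 0, 0]],
  [[0, 0, 0], [0, 0, 0]],
  [[0, 0, 0], [0, 0, 0]],
  [[0, 0, 0], [0, 0, 0]],
  [[0, 0, 0], [0, 0, 0]],
])

```text
clock: 7.4
eef_pos: [532.4, 120.0, 119.8]
eef_rot: [3.14, -0.001, 1.047]
wrist_force: [5.4, -2.1, 4.6]
finger_gap: 20.5
finger_force: 20.0
```

```bash
python3 to.py 531.7 120.7 119 1.047
```

```text
d [ 0.3 -1.   0.8] r [ 0.001 -0.001 -0.   ]
7.4 [532.4 120.  119.8] [ 3.140e+00 -1.000e-03  1.047e+00] F [ 5.4 -2.1  4.6] gap 20.5 20.02259373664856 q [ 0.15  0.38  1.63 -0.    1.13  0.68]
```

Pegs are home (gap about 21 mm, 20 N). Now I open, rise and move to the paddles.

>>> shift_gripper([
  [[0, 0, 0], [0, 0, 0]],
  [[0, 0, 0], [0, 0, 0]],
  [[0, 0, 0], [0, 0, 0]],
  [[0, 0, 0], [0, 0, 0]],
  [[0, 0, 0], [0, 0, 0]],
], jaw=66, squeeze=20)

```text
clock: 7.9
eef_pos: [531.7, 120.2, 119.3]
eef_rot: [-3.141, 0.0, 1.047]
wrist_force: [0.7, -0.9, 0.0]
finger_gap: 57.1
finger_force: 0.0
```

>>> shift_gripper([
  [[0, 0, -1.6], [0, 0, 0]],
  [[0, 0, -6], [0, 0, 0]],
  [[0, 0, -10], [0, 0, 0]],
  [[0, 0, -10], [0, 0, 0]],
  [[0, 0, -10], [0, 0, 0]],
])

```text
clock: 8.4
eef_pos: [531.8, 120.1, 169.4]
eef_rot: [3.141, -0.0, 1.047]
wrist_force: [0.0, 0.3, -0.4]
finger_gap: 66.3
finger_force: 0.0
```

```bash
python3 to.py 604.8 78 158 1.047
```

```text
d [ 0.  84.3 11.4] r [ 0. -0. -0.]
8.4 [531.8 120.1 169.4] [ 3.141 -0.     1.047] F [ 0.   0.3 -0.4] gap 66.3 0.0 q [0.15 0.32 1.58 0.   1.24 0.68]
```

>>> shift_gripper([
  [[0, 5, 0], [0, 0, 0]],
  [[0, 12, 0], [0, 0, 0]],
  [[0, 16.86, 0], [0, 0, 0]],
  [[0, 16.86, 1], [0, 0, 0]],
  [[0, 16.86, 2], [0, 0, 0]],
])

```text
clock: 8.9
eef_pos: [604.2, 77.8, 157.7]
eef_rot: [-3.14, 0.001, 1.046]
wrist_force: [0.1, 0.1, 0.2]
finger_gap: 66.3
finger_force: 0.0
```

>>> shift_gripper([
  [[0, 0, 0], [0, 0, 0]],
  [[0, 0, 2], [0, 0, 0]],
  [[0, 0, 5], [0, 0, 0]],
  [[0, 0, 7.2], [0, 0, 0]],
  [[0, 0, 8], [0, 0, 0]],
])

```text
clock: 9.4
eef_pos: [604.0, 78.0, 117.4]
eef_rot: [-3.139, 0.001, 1.047]
wrist_force: [-0.4, -0.3, -0.4]
finger_gap: 66.1
finger_force: 0.0
```

```bash
python3 to.py 604.8 78 119 1.047
```

```text
d [ 0.4  0.7 -1.6] r [-0.002  0.001  0.   ]
9.4 [604.   78.  117.4] [-3.139e+00  1.000e-03  1.047e+00] F [-0.4 -0.3 -0.4] gap 66.1 0.0 q [ 0.07  0.51  1.44 -0.    1.2   0.59]
```

>>> shift_gripper([
  [[0, 0, 0], [0, 0, 0]],
  [[0, 0, 0], [0, 0, 0]],
  [[0, 0, 0], [0, 0, 0]],
  [[0, 0, 0], [0, 0, 0]],
  [[0, 0, 0], [0, 0, 0]],
], jaw=15, squeeze=20)

```text
clock: 9.9
eef_pos: [605.1, 78.0, 120.0]
eef_rot: [3.141, -0.001, 1.047]
wrist_force: [0.1, -0.0, 2.3]
finger_gap: 29.4
finger_force: 4.3
```

>>> shift_gripper([
  [[0, 0, 0], [0, 0, 0]],
  [[0, 0, 0], [0, 0, 0]],
  [[0, 0, 0], [0, 0, 0]],
  [[0, 0, 0], [0, 0, 0]],
  [[0, 0, 0], [0, 0, 0]],
])

```text
clock: 10.4
eef_pos: [605.2, 77.9, 120.0]
eef_rot: [3.141, -0.001, 1.047]
wrist_force: [0.4, 0.1, 5.7]
finger_gap: 21.1
finger_force: 20.0
```

Paddles are home (gap about 21 mm). I'll open, rise to 205 mm and go to the post.

>>> shift_gripper([
  [[0, 0, 0], [0, 0, 0]],
  [[0, 0, 0], [0, 0, 0]],
  [[0, 0, 0], [0, 0, 0]],
  [[0, 0, 0], [0, 0, 0]],
  [[0, 0, 0], [0, 0, 0]],
], jaw=60, squeeze=20)

```text
clock: 10.9
eef_pos: [604.8, 78.0, 119.3]
eef_rot: [-3.141, 0.0, 1.047]
wrist_force: [0.3, 0.4, -0.8]
finger_gap: 57.3
finger_force: 0.0
```

>>> shift_gripper([
  [[0, 0, -1.6], [0, 0, 0]],
  [[0, 0, -6], [0, 0, 0]],
  [[0, 0, -12], [0, 0, 0]],
  [[0, 0, -15], [0, 0, 0]],
  [[0, 0, -15], [0, 0, 0]],
])

```text
clock: 11.4
eef_pos: [605.7, 78.0, 197.3]
eef_rot: [3.138, -0.003, 1.047]
wrist_force: [-0.6, -0.3, -0.5]
finger_gap: 60.0
finger_force: 0.0
```

```bash
python3 to.py 458 129.5 195 1.047
```

Run:
```python
from h import *
for n in("top","side"):
    p,d=imaging.camera(n);np.savez(f"pics/{n}3.npz",p=p,d=d);cv2.imwrite(f"pics/{n}3.png",p[:,:,::-1])
    P,ok=cloud(n,p,d);v=ok&(P[...,2]>150)&(P[...,2]<162)&(np.hypot(P[...,0]-458,P[...,1]-130)<25);print(n,v.sum(),P[v].mean(0),(P[v].min(0)+P[v].max(0))/2)
a=cv2.imread("pics/side3.png")[190:310,225:345];cv2.imwrite("pics/c3.png",cv2.resize(a,(600,600),interpolation=cv2.INTER_CUBIC))
```

```text
d [ -29.3 -153.7    1.7] r [ 0.004 -0.003 -0.   ]
11.4 [605.7  78.  197.3] [ 3.138e+00 -3.000e-03  1.047e+00] F [-0.6 -0.3 -0.5] gap 60.0 0.0 q [0.07 0.44 1.35 0.   1.35 0.59]<stdin>:4: RuntimeWarning: Mean of empty slice.
  ret = um.true_divide(
Traceback (most recent call last):
ValueError: zero-size array to reduction operation minimum which has no identity
```

>>> shift_gripper([
  [[-1.6, -9, 0], [0, 0, 0]],
  [[-3.4, -18.4, 0], [0, 0, 0]],
  [[-5.2, -27.6, 0], [0, 0, 0]],
  [[-5.86, -30.74, 0], [0.08, -0.06, 0]],
  [[-5.86, -30.74, 0], [0.08, -0.06, 0]],
], jaw=50, squeeze=20)

```text
clock: 11.95
eef_pos: [455.5, 130.0, 194.0]
eef_rot: [-3.137, 0.004, 1.048]
wrist_force: [0.1, -0.2, -0.1]
finger_gap: 50.3
finger_force: 0.0
```

```bash
python3 to.py 458 129 124 1.047
```

Run:
```python
from h import *
p,d=imaging.camera("side");cv2.imwrite("pics/c3.png",cv2.resize(p[190:310,235:355,::-1],(600,600),interpolation=cv2.INTER_CUBIC))
```

```text
d [ 0.6  3.  70. ] r [-0.005  0.004  0.001]
11.95 [455.5 130.  194. ] [-3.137  0.004  1.048] F [ 0.1 -0.2 -0.1] gap 50.3 0.0 q [0.2  0.14 1.74 0.   1.26 0.72]
```

View pics/c3.png

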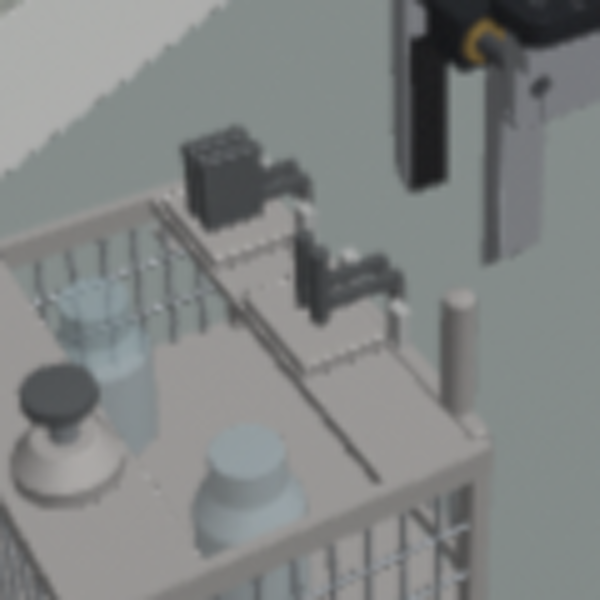

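Both catches are squeezed together, at (225,175) and (312,285). The post top is at (460,300) and the plunger is up. I'll descend on the post.

>>> shift_gripper([
  [[0.12, 0.24, 3], [-0.1, 0.08, 0]],
  [[0.12, 0.24, 7], [-0.1, 0.08, 0]],
  [[0.12, 0.24, 11], [-0.1, 0.08, 0]],
  [[0.12, 0.24, 13.6], [-0.1, 0.08, 0]],
  [[0.12, 0.24, 13.6], [-0.1, 0.08, 0]],
])

```text
clock: 12.5
eef_pos: [457.9, 128.9, 124.6]
eef_rot: [-3.14, 0.001, 1.046]
wrist_force: [-0.3, 0.1, -0.2]
finger_gap: 49.8
finger_force: 0.0
```

>>> shift_gripper([
  [[0, 0, 0], [0, 0, 0]],
  [[0, 0, 0], [0, 0, 0]],
  [[0, 0, 0], [0, 0, 0]],
  [[0, 0, 0], [0, 0, 0]],
  [[0, 0, 0], [0, 0, 0]],
], jaw=5, squeeze=20)

```text
clock: 13.0
eef_pos: [458.8, 129.1, 126.8]
eef_rot: [3.139, -0.002, 1.047]
wrist_force: [25.0, -14.1, -10.2]
finger_gap: 13.7
finger_force: 17.7
```

>>> shift_gripper([
  [[0, 0, 0], [0, 0, 0]],
], jaw=5, squeeze=40)

```text
clock: 13.1
eef_pos: [459.0, 129.0, 126.8]
eef_rot: [3.138, -0.002, 1.047]
wrist_force: [6.3, -4.2, -2.4]
finger_gap: 13.3
finger_force: 40.0
```

```bash
python3 to.py 458 129 124 1.047
```

```text
d [-0.5 -0.8  2.8] r [ 0.003 -0.002 -0.   ]
13.1 [459.  129.  126.8] [ 3.138e+00 -2.000e-03  1.047e+00] F [ 6.3 -4.2 -2.4] gap 13.3 40.005329847335815 q [ 0.2   0.22  1.82 -0.    1.1   0.72]
```

The post is gripped (gap 13.5 mm, 40 N). I'll swing it along the 187 mm arc.

>>> shift_gripper([
  [[-1.86, 0.04, 0], [0, 0, -1]],
  [[-3.74, 0.18, 0], [0, 0, -2]],
  [[-7.44, 0.74, 0], [0, 0, -4]],
  [[-11.06, 1.68, 0], [0, 0, -6]],
  [[-14.56, 2.96, 0], [0, 0, -8]],
])

```text
clock: 13.6
eef_pos: [434.6, 58.4, 126.8]
eef_rot: [3.139, -0.001, 1.451]
wrist_force: [7.6, 0.2, -3.4]
finger_gap: 13.2
finger_force: 40.0
```

```bash
python3 to.py 458 129 124 1.047
```

```text
d [72.8 14.8  2.9] r [ 0.002 -0.001  0.404]
13.6 [434.6  58.4 126.8] [ 3.139e+00 -1.000e-03  1.451e+00] F [ 7.6  0.2 -3.4] gap 13.2 40.00382602214813 q [0.05 0.14 1.91 0.   1.09 0.17]
```

To row units: -89.7 mm is -17.94, -72.8 mm is -14.56, -0.4 rad is -8.

>>> shift_gripper([
  [[-3.74, 0.18, 0], [0, 0, -2]],
  [[-7.44, 0.74, 0], [0, 0, -4]],
  [[-11.06, 1.68, 0], [0, 0, -6]],
  [[-14.56, 2.96, 0], [0, 0, -8]],
  [[-17.94, 4.58, 0], [0, 0, -10]],
])

```text
clock: 14.1
eef_pos: [445.6, -33.7, 126.7]
eef_rot: [3.141, -0.0, 1.951]
wrist_force: [0.9, 1.1, 0.4]
finger_gap: 13.0
finger_force: 40.0
```

```bash
python3 to.py 458 129 124 1.047
```

```text
d [146.5  71.9   2.7] r [ 0.    -0.     0.904]
14.1 [445.6 -33.7 126.7] [ 3.141 -0.     1.951] F [0.9 1.1 0.4] gap 13.0 40.00115990638733 q [-0.16  0.16  1.89  0.    1.09 -0.54]
```

>>> shift_gripper([
  [[-3.74, 0.18, 0], [0, 0, -2]],
  [[-7.44, 0.74, 0], [0, 0, -4]],
  [[-11.06, 1.68, 0], [0, 0, -6]],
  [[-14.56, 2.96, 0], [0, 0, -8]],
  [[-17.94, 4.58, 0], [0, 0, -10]],
])

```text
clock: 14.6
eef_pos: [500.0, -109.3, 126.8]
eef_rot: [-3.141, 0.0, 2.451]
wrist_force: [-4.1, -0.8, 4.5]
finger_gap: 13.3
finger_force: 40.0
```

>>> shift_gripper([
  [[-1.86, 0.04, 0], [0, 0, -1]],
  [[-2.8, 0.1, 0], [0, 0, -1.5]],
  [[-2.8, 0.1, 0], [0, 0, -1.5]],
])

```text
clock: 14.9
eef_pos: [511.2, -117.9, 126.8]
eef_rot: [-3.141, 0.001, 2.522]
wrist_force: [-8.0, -7.3, 7.3]
finger_gap: 12.9
finger_force: 40.0
```

```bash
python3 to.py 458 129 124 1.047
```

Run:
```python
from h import *
p,d=imaging.camera("side");cv2.imwrite("pics/c4.png",cv2.resize(p[150:350,200:440,::-1],(720,600),interpolation=cv2.INTER_CUBIC))
```

```text
d [186.6 170.2   2.4] r [-0.000e+00  1.000e-03  1.475e+00]
14.9 [ 511.2 -117.9  126.8] [-3.141e+00  1.000e-03  2.522e+00] F [-8.  -7.3  7.3] gap 12.9 40.002325773239136 q [-0.3   0.32  1.68 -0.    1.13 -1.25]
```

View pics/c4.png

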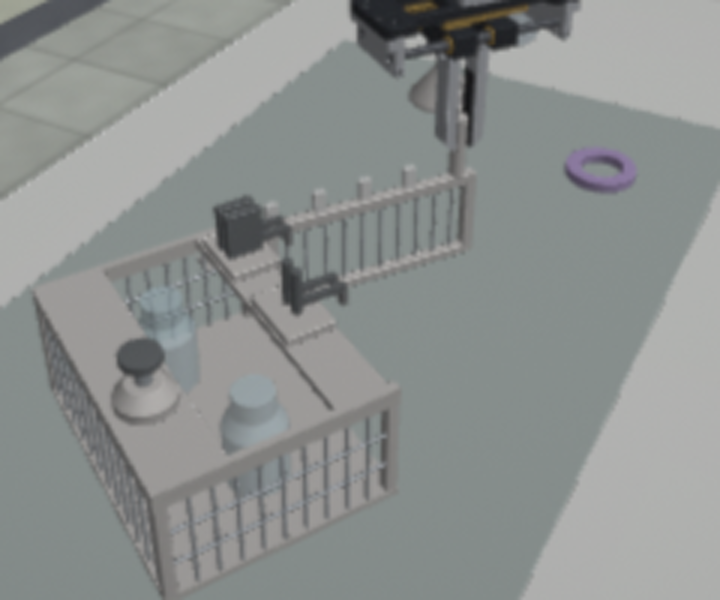

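The gate stands wide open, about square to the basket. The fingers hold the post at (460,150), both catches are in and the plunger is up. I'll let it settle, then hand in.

>>> shift_gripper([
  [[0, 0, 0], [0, 0, 0]],
  [[0, 0, 0], [0, 0, 0]],
  [[0, 0, 0], [0, 0, 0]],
  [[0, 0, 0], [0, 0, 0]],
  [[0, 0, 0], [0, 0, 0]],
])

```text
clock: 15.45
eef_pos: [510.7, -117.6, 126.8]
eef_rot: [-3.14, 0.001, 2.522]
wrist_force: [-8.3, -7.5, 5.6]
finger_gap: 13.4
finger_force: 40.0
```

```bash
python3 -c "
from cell import manip, imaging, sign_off
print(sign_off())"
```

```text
the job is handed in; nothing more can be done
None
```

I ran all the steps in order (vent, pegs, paddles, gate) and handed the job in at about 15.5 s, with the gate held at about 1.47 rad by a 40 N grip; no verdict came back.

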